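# Slide the microplate under the shaker's spring-closed hold-down flap

### The job

Load the white 96-well microplate on the shaker: with one fingertip press and keep down the blue ribbed release bar at the deck's side so that the spring-closed hold-down flap stays open, and with the other fingertip push the plate along the deck, under the open flap, gently and fully home against the end stop. Then let the bar go so that the flap closes onto the plate's rim, and draw clear. The plate has no lid, so keep it flat on the deck: do not lift or tip it, and leave the vials and the timer where they stand.

Things in the scene. Friction and masses are not known exactly. Their poses are not given: they have to be found in the camera images.
- shaker: Microplate shaker, white body, dark flat deck on top, fixed to the worktop. Origin: on the worktop under its centre. Its x axis is the direction in which the plate is pushed, y to the left seen along x, z up; all x and y given for other things are in this frame. Nothing on it stands over 35 mm above the deck. A tall computer case stands to its left (go round it), a monitor behind.
- deck (a point): On the deck's top face above the shaker's origin, 62 mm above the worktop, axes as the shaker's. Deck from x = -126 to +107 mm, y = -80 to +74 mm. Two aluminium rails guide the plate: inner faces at y = +64.6 and -64.6 mm, 8 to 9 mm high, near end (-x) open. At the left, x = +37 to +97 mm, a fixed keeper overhangs the plate's edge with 17 mm clear above the deck.
- end_stop (a point): Foot of the end stop's face, on the deck at x = +97 mm, y = 0; the stop is 11 mm high.
- microplate: White 96-well plate without lid, about 90 g, slides easily, lying on the deck between the rails (0.7 mm play each side), short of the flap. 85.5 mm along its x (the shaker's x), 127.8 mm along y, 14.4 mm high. Origin: centre of its underside. Home: far edge against the end stop, origin at shaker x = +54 mm (a push off its middle may turn it in its play, about 1 mm less).
- flap (a joint): Rocker: flap on its left side, release bar on its right. 0 rad = sprung shut; grows as the bar is pressed down, to a stop at 0.62 rad. The plate passes beneath above about 0.40 rad; shut, the lip blocks it. Released onto the plate's rim it rests at about 0.33 rad. The bar takes 1 to 2 N at first, 4 to 5 N at full travel; it springs back when let go.
- hinge (a point): On the rocker's axis, a rod parallel to the shaker's x at y = -76 mm, 16 mm above the deck, at x = 0; rod and spring coils have about 5 mm radius. It lies between the two fingers while one presses the bar and the other pushes the plate.
- release_bar (a point): Middle of the bar's top face (moves with it): blue ribbed strip 26 mm wide, x = -119 to +97 mm. Shut it slopes up outward at 0.62 rad, this point at y = -100 mm (x = -11), 18 mm over the deck, outer edge 26 mm. Fully pressed it is level, 4 mm over the deck, y = -84 to -110 mm. A tip slides easily along it while pressing; the other tip, equally low, then pushes the plate. Finger spacing 35 to 80 mm.
- flap_lip (a point): Lower edge of the blue flap's down-turned lip, at the lip's near end; the flap reaches from x = +37 to +97 mm, the lip lies at y = -58 to -55 mm. Shut: 8 mm above the deck.
- vial_a: Sample vial with black cap, 27 mm diameter, 68 mm tall, standing right of the shaker. Origin: centre of its underside. Leave it alone.
- vial_b: Second such vial, standing right of the shaker. Leave it alone.
- timer: White laboratory timer, 68 x 68 x 21 mm, lying left of the shaker. Leave it alone.

How it is judged:
By the outcome, as a careful person would: the job done as asked, in the order asked, and still so for the second after the job is handed in, with the robot touching nothing.
It also fails if it takes over 45 s, if anything falls off the work surface, if the arm or the gripper's body presses on something with over 40 N, if the wrist force passes 120 N, or if a joint passes its speed limit or range.

### The arm

A 6-joint arm with a two-finger parallel gripper is mounted at the origin on a cart in front of the work surface, level with it; the furniture and walls round the work are solid. World frame = base frame: x ahead of the robot, y to its left, z up, the work surface at z = 0. Lengths are in m, angles in rad, forces in N, time in s.
With the tool pointing down it reaches from about 0.275 to 0.725 m from the base axis. Payload 5.6 kg.
Tool frame: the origin (TCP) lies midway between the tips of the shut fingers; the grasp point (between the pads) lies 19 mm behind it; z points along the fingers, y is the direction in which the jaws open and shut (so a half turn about z gives the same grasp; the last joint's range is limited). The gripper opens to 85 mm and grips with 20 to 120 N. Pads are 22 mm wide; open, the fingers measure 114 mm over their backs; the gripper's body (76 mm by 85 mm) begins 54 mm behind the grasp point. The pads swing forward as they close: fully open they stand 13 mm farther back than shut.
Start: joints at [1.469, 0.255, 0.108, 0, -1.424, -0.285], TCP at [0.207, 0.509, 0.231] pointing down, gripper open.
Joint ranges: [-2.95, 2.95], [-1.21, 1.97], [-1.09, 1.5], [-2.87, 1.71], [-2.94, -0.07], [-3.05, 3.05]. Speed limits (rad/s): [2.57, 2.57, 3.14, 3.14, 3.14, 3.14].

### API

Orientations are given as a unit quaternion [w, x, y, z].
In Python, from workcell import status, capture, job_done gives the robot as it stands. The module is installed in compiled form; this text tells all that it offers.
- The arm moves only by the tool carry_out, never from a script. Its argument "motion" is one flat list of numbers, 7 for each row, row after row: the shift along the world's x, y, z in cm, then the turn, a rotation vector about the world's x, y, z in rad, then the finger opening in cm, from 0 to 8.54. A call has 1 to 20 rows; each row shifts and turns the commanded pose from where the row before left it; what a row does not reach is not made up. A row lasts 1/8 s, in which the tool goes at most 62.5 mm and 10.7 degrees, less where a joint would pass 70% of its speed; a pose out of reach is approached as far as the arm can. A call is refused whole if a number of a shift passes 6.25 or a number of a turn 0.188, either way. A call with a gripper value outside its range is refused whole. The fingers move at their own pace and stop on an object; "squeeze" is the grip in N (left out, the last holds). Time passes only in rows, so rows that do not move let the fingers close. It gives the time, the measured TCP pose, the force and the opening at its end, in the units of the state.
- status.state(): the state, without advancing time (a new reading comes with each control period).
- capture(name): name is "scene" or "top"; returns a dict with "image" (384x512x3 uint8, blue, green, red), "fx", "fy", "cx", "cy" (pixels), "rvec" (rotation vector, rad) and "tvec" (3), from world to camera coordinates, as OpenCV has them. Camera axes: x right, y down, z forward; pixel columns grow to the right and rows downward; lengths in m; the calibration is good to about 2 mm. A picture is of the moment at which its call begins. There is no depth.
- job_done(): hands the job in, once; it reports no verdict.
The state is a dict: "time_s": time; "joint_pos": joint angles; "qvel": joint speeds; "tau": joint torques, N m; "ee_pos": TCP position; "orientation": TCP orientation; "force": force on the tool from outside, world axes, zero at the start; "torque": the same for the moment, N m; "width": finger opening in m.
Only numpy, scipy, OpenCV 4.12 (cv2) and the standard library are available. Lean on these libraries where they do the work, as an engineer would, in place of code of your own. Each camera call takes 0.05 s, during which the arm holds its last target.

## Working session

There is one attempt and no reset: what is moved stays moved. The work goes in short steps, Python scripts to look and compute and a tool call to move; the robot and the scene stay as the last step left them, time stands still between calls to the robot, and variables do not carry over. Pictures are saved under pics/ and viewed, and the job is handed in when it is done.

Besides the shell and the picture viewer there is one more tool, called after ">>>" by a JSON object that holds its "api" and its "payload". carry_out: Moves the arm, as the interface text tells. Its arguments: {"type":"object","properties":{"motion":{"type":"array","items":{"type":"number"}},"squeeze":{"type":"number"}},"required":["motion"]}

```bash
mkdir -p pics; python3 - <<'E'
from workcell import status, capture
import cv2,pickle
s=status.state()
for k,v in s.items(): print(k,v)
for n in ("scene","top"):
    c=capture(n); pickle.dump(c,open(n+"0.pkl","wb")); cv2.imwrite(f"pics/{n}0.png",c["image"])
    print(n,c["fx"],c["fy"],c["cx"],c["cy"],c["rvec"],c["tvec"])
E
```

```text
time_s 0.0
joint_pos [ 1.46861705e+00  2.55752644e-01  1.06975528e-01 -4.87786235e-04
 -1.42387997e+00 -2.84613694e-01]
qvel [-0.00033063 -0.00060541 -0.00096708  0.00025496  0.00095321  0.00076713]
tau [-5.85656944e-04 -3.86632454e+01  2.37942356e+01  5.36499470e+00
 -6.04999877e-03 -1.60481557e-05]
ee_pos [0.20721759 0.50892877 0.23037934]
orientation [ 9.48483952e-04  9.81349756e-01 -1.92228333e-01 -1.55480648e-04]
force [0.61577672 0.11159424 0.39061168]
torque [0.02213709 0.05700065 0.02760297]
width 0.08544582640249722
scene 386.68934492030667 386.68934492030667 253.27155836473446 187.65350457758765 [ 1.93696268 -0.85675314  0.51733635] [-0.4379656   0.23707062  0.57208707]
top 480.89342179063385 480.89342179063385 253.6707052452878 190.06550413258742 [ 2.17721649 -2.14094671  0.12831499] [-0.10216239  0.57957598  0.94473401]
```

```bash
ls; python3 -c "
import cv2
for n in ('scene','top'):
    i=cv2.imread(f'pics/{n}0.png'); cv2.imwrite(f'pics/{n}0b.png',cv2.resize(i,(800,600),interpolation=cv2.INTER_CUBIC))"
```

```text
pics
scene0.pkl
top0.pkl
```

View pics/scene0b.png

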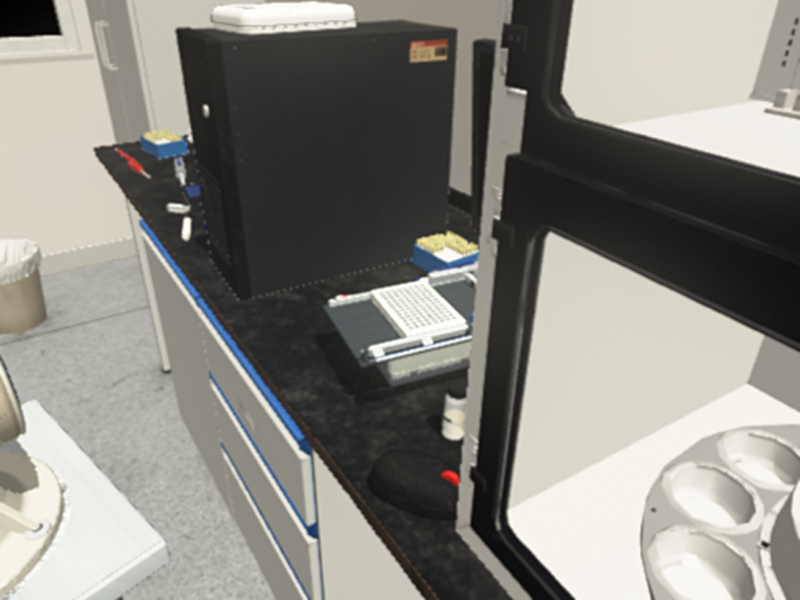

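View pics/top0b.png

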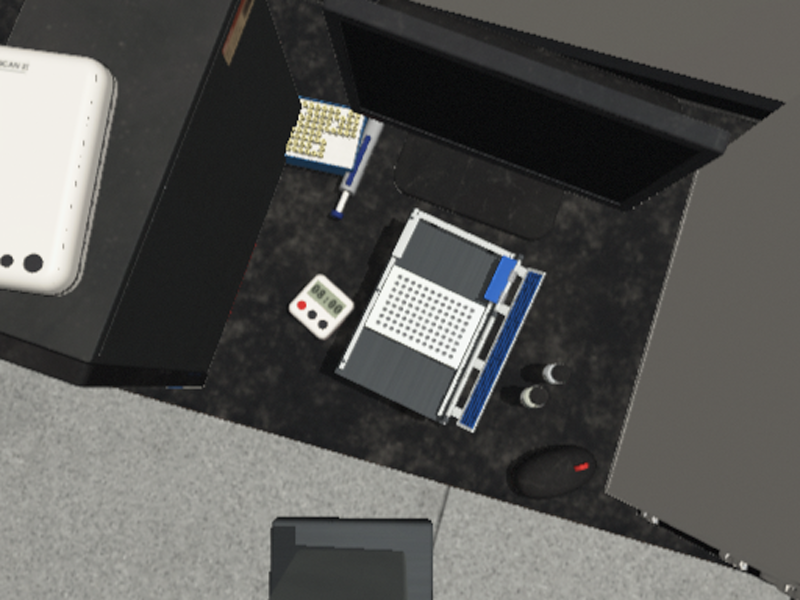

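The top view shows the shaker centrally, with the plate mid-deck, the bar at right, the vials at about (550,373) and (533,396), and the monitor behind. I'll enlarge it to measure.

```bash
cat > h.py <<'E'
import numpy as np,cv2,pickle
def cam(c):
    R,_=cv2.Rodrigues(np.array(c["rvec"])); t=np.array(c["tvec"]).ravel()
    K=np.array([[c["fx"],0,c["cx"]],[0,c["fy"],c["cy"]],[0,0,1]]); return K,R,t
def back(c,u,v,z):
    K,R,t=cam(c); d=R.T@np.linalg.inv(K)@np.array([u,v,1.]); o=-R.T@t
    return o+d*(z-o[2])/d[2]
def proj(c,P):
    K,R,t=cam(c); return cv2.projectPoints(np.array(P,float).reshape(-1,3),np.array(c["rvec"]),np.array(c["tvec"]),K,None)[0].reshape(-1,2)
E
python3 - <<'E'
from h import *
c=pickle.load(open("top0.pkl","rb"))
im=c["image"]; x0,y0,w,h=180,125,200,150
cv2.imwrite("pics/crop0.png",cv2.resize(im[y0:y0+h,x0:x0+w],(800,600),interpolation=cv2.INTER_CUBIC))
for n in("top0","scene0"):
    c=pickle.load(open(n+".pkl","rb")); print(n,proj(c,[[0.207,0.509,0.231],[0,0,0]]), -cam(c)[1].T@cam(c)[2])
E
```

```text
top0 [[-140.58054358  409.37617596]
 [ 201.66747379  485.08428417]] [ 0.46420753 -0.09441027  1.00720698]
scene0 [[-39.79164284  98.24139872]
 [-42.76140459 347.89603765]] [ 0.00289753 -0.58036003  0.48833779]
```

View pics/crop0.png

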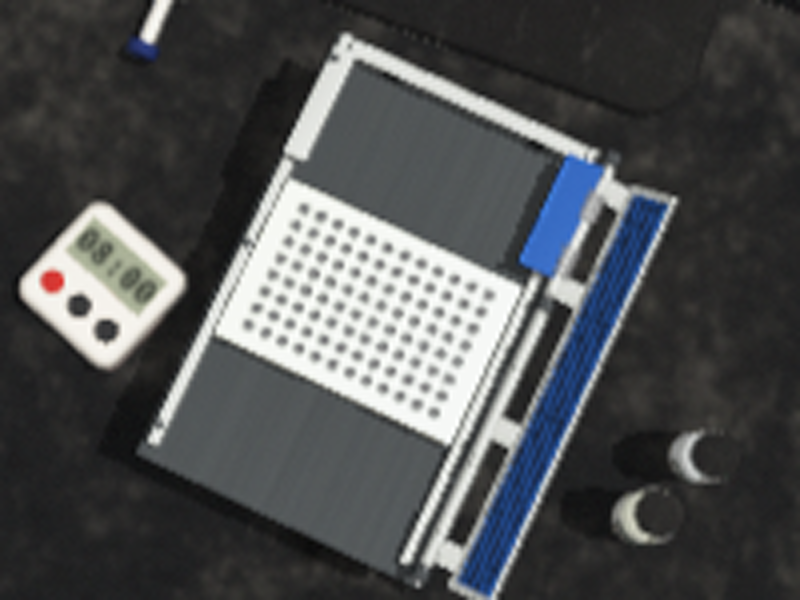

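```bash
cat > fit.py <<'E'
from h import *
from scipy.optimize import least_squares
c=pickle.load(open("top0.pkl","rb"))
pts=[((97,-110.6,87.6),(677,200)),((97,-89.4,72.5),(632,187)),((-119,-89.4,72.5),(452,587)),((-119,-110.6,87.6),(495,601)),
((-126,74,62),(140,452)),((-126,-80,62),(420,586))]
pl=[((42.75,63.9,76.4),(288,179)),((42.75,-63.9,76.4),(521,285)),((-42.75,-63.9,76.4),(447,446)),((-42.75,63.9,76.4),(215,338))]
P=np.array([p for p,_ in pts],float)/1000; L=np.array([p for p,_ in pl],float)/1000
U=np.array([u for _,u in pts+pl],float)/4+[180,125]-0.375
def world(q,A):
    x,y,a=q[:3]; R=np.array([[np.cos(a),-np.sin(a),0],[np.sin(a),np.cos(a),0],[0,0,1]]); return A@R.T+[x,y,0]
def r(q):
    A=np.vstack([P,L+[q[3],0,0]]); return (proj(c,world(q,A))-U).ravel()
s=least_squares(r,[0.45,-0.05,0.0-0.4,-0.02],loss="soft_l1")
print(s.x, np.degrees(s.x[2])); print((s.fun.reshape(-1,2)).round(2))
np.save("sh.npy",s.x)
im=cv2.resize(c["image"][125:275,180:380],(800,600),interpolation=cv2.INTER_CUBIC)
q=s.x
T=np.array([(97,0,62),(97,64.6,73),(97,-64.6,73),(37,-56.5,70),(97,-56.5,70),(0,-76,78),(97,-76,78),(-119,-76,78),(-126,64.6,70),(-126,-64.6,70),(-119,-110.6,87.6)])/1000.
for p in (proj(c,world(q,T))-[180,125]+.375)*4: cv2.drawMarker(im,tuple(int(round(v)) for v in p),(0,0,255),0,10,1)
cv2.imwrite("pics/fit.png",im)
# vials & timer
for n,u,z in(("vialcap a",(716,455),.068),("cap b",(661,513),.068)): print(n,back(c,u[0]/4+180-.375,u[1]/4+125-.375,z))
E
python3 fit.py
```

```text
[ 0.56715922 -0.13547122 -0.42236653 -0.01651799] -24.1998196638462
[[ 0.01 -1.17]
 [-0.11 -1.27]
 [-0.84 -0.62]
 [-0.74  1.09]
 [-0.69  0.18]
 [ 0.82  0.59]
 [ 0.07 -0.16]
 [ 1.24  0.92]
 [ 1.45  0.6 ]
 [-0.43 -0.52]]
vialcap a [ 0.48607562 -0.29803275  0.068     ]
cap b [ 0.4576733  -0.27114818  0.068     ]
```

View pics/fit.png

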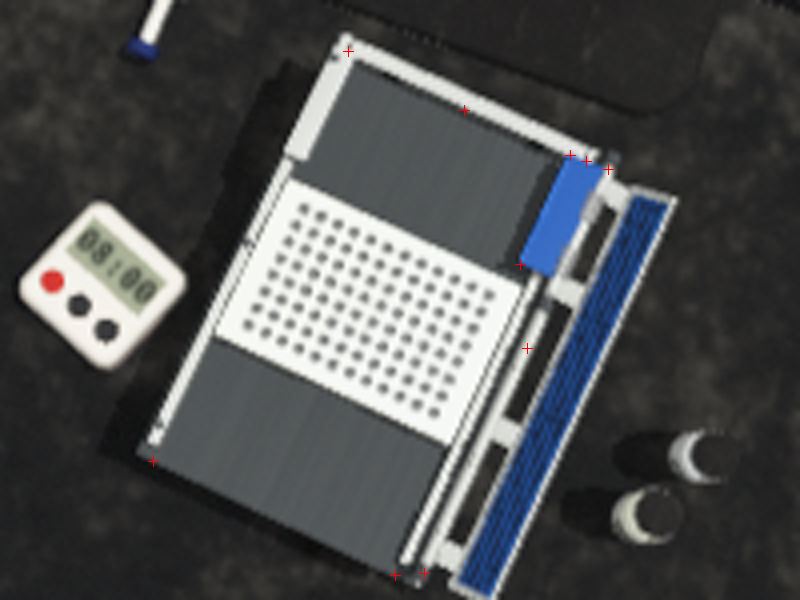

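```bash
python3 - <<'E'
from h import *
c=pickle.load(open("top0.pkl","rb"))
for i,(x0,y0) in enumerate([(210,130),(210,200),(270,200),(290,130)]):
    im=cv2.resize(c["image"][y0:y0+75,x0:x0+100],(800,600),interpolation=cv2.INTER_CUBIC)
    for k in range(0,100,10): cv2.putText(im,str(x0+k),(k*8,10),0,.35,(0,255,255)); cv2.line(im,(k*8,0),(k*8,600),(0,255,255),1) if 0 else cv2.line(im,(k*8+4,12),(k*8+4,18),(0,255,255),1)
    for k in range(0,75,10): cv2.putText(im,str(y0+k),(0,k*8+8),0,.35,(0,255,255))
    cv2.imwrite(f"pics/z{i}.png",im)
E
```

```text
(no output)
```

View pics/z0.png

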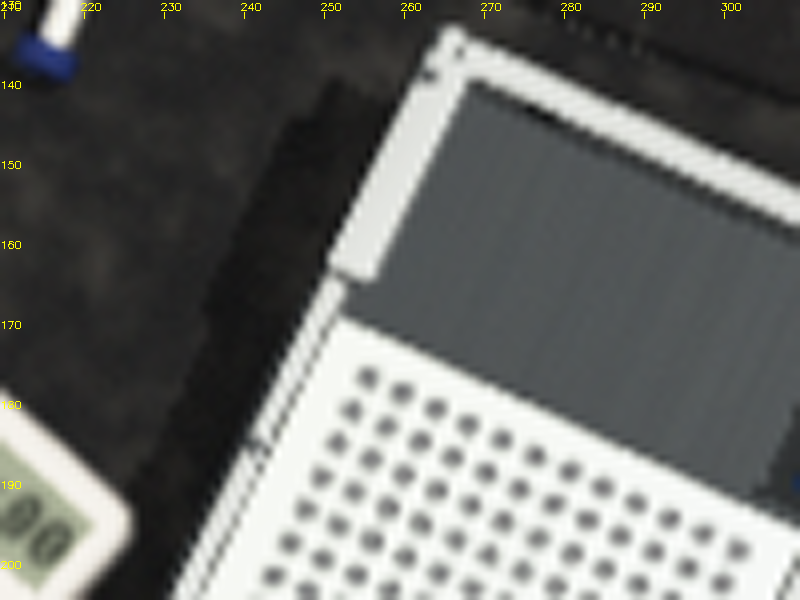

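View pics/z1.png

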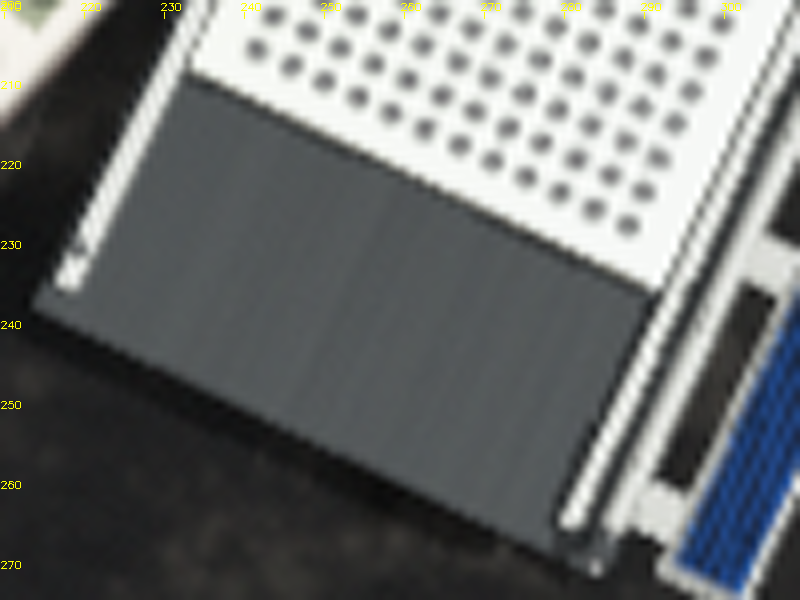

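View pics/z2.png

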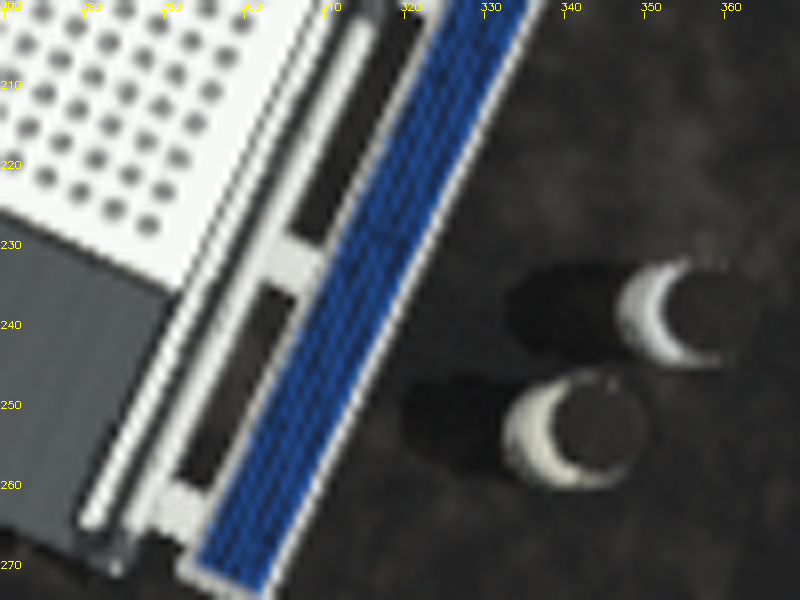

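View pics/z3.png

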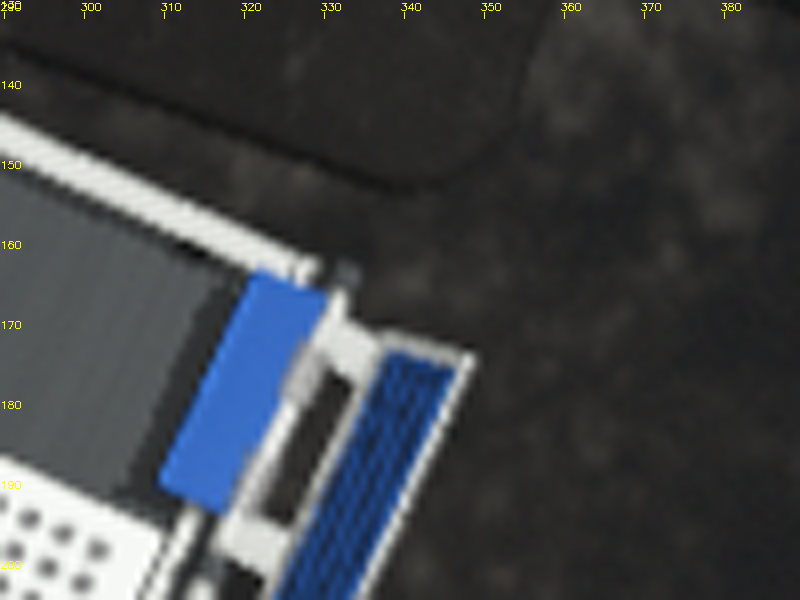

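```bash
cat > fit2.py <<'E'
from h import *
from scipy.optimize import least_squares
c=pickle.load(open("top0.pkl","rb"))
pts=[((97,-110.6,87.6),(347.3,174.8)),((97,-89.4,72.5),(337.6,172.8)),((-119,-89.4,72.5),(293.6,270)),((-119,-110.6,87.6),(302.4,274.6)),
((-126,74,62),(213.9,237.4)),((-126,-80,62),(283.3,271.2))]
pl=[((42.75,63.9,76.4),(252.1,169.3)),((42.75,-63.9,76.4),(310.6,195.8)),((-42.75,-63.9,76.4),(291.4,235.8)),((-42.75,63.9,76.4),(232.7,208.6))]
P=np.array([p for p,_ in pts],float)/1000; L=np.array([p for p,_ in pl],float)/1000
U=np.array([u for _,u in pts+pl],float)
def world(q,A):
    x,y,a=q[:3]; R=np.array([[np.cos(a),-np.sin(a),0],[np.sin(a),np.cos(a),0],[0,0,1]]); return A@R.T+[x,y,q[4] if len(q)>4 else 0]
def r(q):
    A=np.vstack([P,L+[q[3],0,0]]); return (proj(c,world(q,A))-U).ravel()
if __name__=="__main__":
  for x0 in ([0.45,-0.05,-0.4,-0.02],[0.45,-0.05,-0.4,-0.02,0]):
    s=least_squares(r,x0,loss="soft_l1")
    print(s.x.round(4), np.degrees(s.x[2])); print((s.fun.reshape(-1,2)).round(2).tolist())
    if len(x0)==4: np.save("sh.npy",s.x)
  q=s.x
E
python3 fit2.py
```

```text
[ 0.5676 -0.1348 -0.4258 -0.0162] -24.399361222712074
[[1.33, -1.34], [-0.32, -2.73], [-2.42, 0.55], [-0.4, 1.2], [-0.44, -0.06], [1.55, 0.3], [-0.58, -0.54], [0.24, 0.73], [1.0, 0.6], [-0.07, -0.53]]
[ 0.5678 -0.1353 -0.4269 -0.0153 -0.0132] -24.462295398559533
[[0.28, -0.3], [-1.19, -1.67], [-2.78, 0.17], [-0.92, 0.75], [0.32, -0.05], [1.28, -0.1], [-0.07, 0.02], [-0.1, 0.97], [0.87, 0.26], [0.66, -0.53]]
```

```bash
python3 - <<'E'
from h import *
t=pickle.load(open("top0.pkl","rb")); s=pickle.load(open("scene0.pkl","rb"))
k=512/800
for n,u in(("case front bottom right",(205,385)),("case right far bottom",(262,250)),("front edge left",(80,383)),("counter edge",(440,485)),("hood corner",(605,492)),("hood far",(695,170))):
    print("top",n,back(t,u[0]*k,u[1]*k,0).round(3))
for n,u in(("case front right bottom",(245,297)),("case front left bottom",(205,240)),):
    print("scene",n,back(s,u[0]*k,u[1]*k,0).round(3))
# case height: top front right edge vertical above bottom
b=back(s,245*k,297*k,0)
for z in(.3,.35,.4,.45): print(z,proj(s,[b[0],b[1],z])/k)
q=[0.5677,-0.135,-0.426]
c,sn=np.cos(q[2]),np.sin(q[2])
for x,y in((-85,-53),(-20,-53),(0,-53)):
    print((x,y),q[0]+(c*x-sn*y)/1000,q[1]+(sn*x+c*y)/1000)
for n in(0,1):
  v=[(.486,-.298),(.458,-.271)][n]; d=np.array(v)-q[:2]; print("vial in shaker",c*d[0]+sn*d[1],-sn*d[0]+c*d[1])
E
```

```text
top case front bottom right [0.463 0.16  0.   ]
top case right far bottom [0.647 0.091 0.   ]
top front edge left [0.463 0.327 0.   ]
top counter edge [ 0.338 -0.154  0.   ]
top hood corner [ 0.333 -0.37   0.   ]
top hood far [ 0.769 -0.501  0.   ]
scene case front right bottom [0.484 0.18  0.   ]
scene case front left bottom [0.568 0.427 0.   ]
0.3 [[221.17615755 110.60391713]]
0.35 [[216.38924049  73.15141165]]
0.4 [[211.31264896  33.43251339]]
0.45 [[205.91926864  -8.76491837]]
(-85, -53) 0.46839551812795627 -0.1481384885022951
(-20, -53) 0.5275862053148656 -0.17499854342296584
(0, -53) 0.5457987244492992 -0.18326317570624914
vial in shaker -0.00704138755540247 -0.18219305382284642
vial in shaker -0.04369616792604198 -0.16917663818795767
```

>>> {"api": "carry_out", "payload": {"motion": [-1.9, -4.5, 0, 0, 0, 0, 7, -1.9, -4.5, 0, 0, 0, 0, 7, -1.9, -4.5, 0, 0, 0, 0, 7, -1.9, -4.5, 0, 0, 0, 0, 7, 3, -3.4, 0, 0, 0, 0, 7, 3, -3.4, 0, 0, 0, 0, 7, 3, -3.4, 0, 0, 0, 0, 7, 3, -3.4, 0, 0, 0, 0, 7, 3, -3.4, 0, 0, 0, 0, 7]}}

```text
time_s: 1.23
ee_pos: [0.2819, 0.158, 0.2312]
orientation: [-0.0, 0.981, -0.192, -0.0]
force: [0.8, 1.6, 0.0]
width: 0.0699
```

>>> {"api": "carry_out", "payload": {"motion": [2, -4, 0, 0, 0, 0, 7, 2, -4, 0, 0, 0, 0, 7, 2, -4, 0, 0, 0, 0, 7, 2, -4, 0, 0, 0, 0, 7, 1.3, -4, 0, 0, 0, -0.019, 7, 1.3, -4, 0, 0, 0, -0.019, 7, 1.3, -4, 0, 0, 0, 0, 7, 3.3, -1.3, 0, 0, 0, 0, 7, 3.3, -1.3, 0, 0, 0, 0, 7, 0, 0, -4, 0, 0, 0, 7, 0, 0, -4, 0, 0, 0, 7, 0, 0, 0, 0, 0, 0, 7]}}

```text
time_s: 2.72
ee_pos: [0.464, -0.1464, 0.1484]
orientation: [0.0, 0.977, -0.211, -0.004]
force: [0.5, 0.4, 0.2]
width: 0.0698
```

```bash
cat > look.py <<'E'
import sys
from h import *
from workcell import status,capture
n=sys.argv[1]
st=status.state(); print({k:np.round(st[k],4).tolist() for k in("time_s","ee_pos","orientation","force","width","joint_pos")})
for m in sys.argv[2:]:
    m,x0,y0,w=m.split(","); x0,y0,w=int(x0),int(y0),int(w); h=w*3//4
    c=capture(m); pickle.dump(c,open(f"{m}{n}.pkl","wb"))
    cv2.imwrite(f"pics/{m}{n}.png",cv2.resize(c["image"][y0:y0+h,x0:x0+w],(800,600),interpolation=cv2.INTER_CUBIC))
E
python3 look.py 1 top,160,120,256 scene,180,140,160
```

```text
{'time_s': 2.725, 'ee_pos': [0.464, -0.1464, 0.1484], 'orientation': [0.0004, 0.9775, -0.211, -0.0037], 'force': [0.5283, 0.3731, 0.2448], 'width': 0.0698, 'joint_pos': [0.0166, 0.1787, -0.2048, -0.0009, -1.1948, 1.1293]}
```

View pics/top1.png

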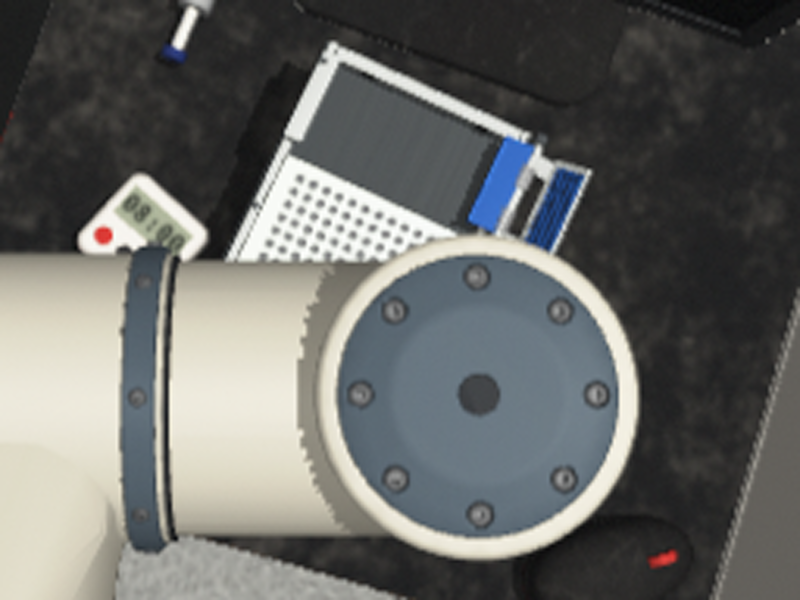

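View pics/scene1.png

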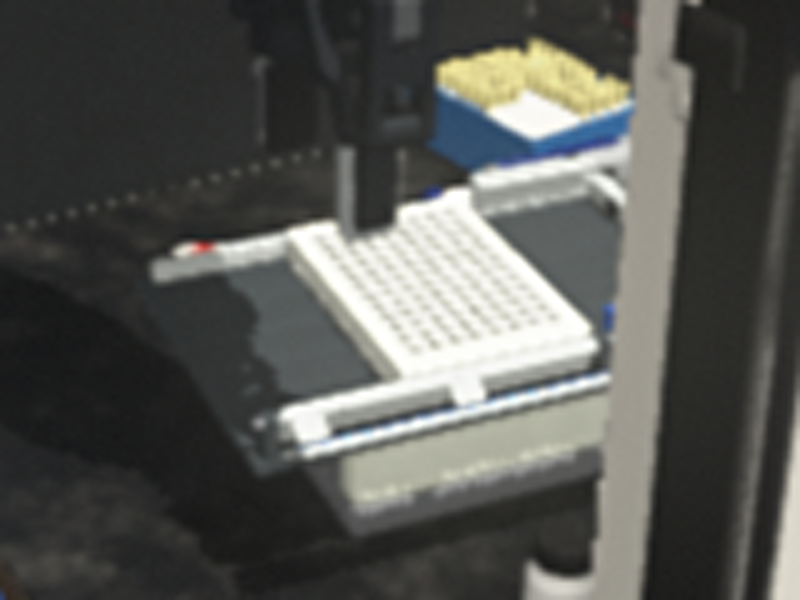

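```bash
cat > ov.py <<'E'
from h import *
import sys
def W(p,q=(0.5677,-0.135,-0.426)):
    p=np.atleast_2d(np.array(p,float))/1000; c,s=np.cos(q[2]),np.sin(q[2])
    return np.c_[q[0]+c*p[:,0]-s*p[:,1],q[1]+s*p[:,0]+c*p[:,1],p[:,2]]
def ov(name,m,P,out,x0,y0,w):
    c=pickle.load(open(name+".pkl","rb")); h=w*3//4; f=800/w
    im=cv2.resize(c["image"][y0:y0+h,x0:x0+w],(800,600),interpolation=cv2.INTER_CUBIC)
    for p in (proj(c,P)-[x0,y0]+.5)*f-.5: cv2.drawMarker(im,tuple(int(round(v)) for v in p),(0,0,255),0,14,1)
    cv2.imwrite(out,im)
if __name__=="__main__":
    P=W([(-126,74,62),(-126,-80,62),(-119,-110.6,87.6),(-119,-89.4,72.5),(-59,-63.9,76.4),(-59,63.9,76.4),(26.5,-63.9,76.4),(26.5,63.9,76.4),(-59,-63.9,62)])
    ov("scene0",0,P,"pics/ovs.png",180,140,160)
    ov("top0",0,P,"pics/ovt.png",180,125,200)
E
python3 ov.py
```

```text
(no output)
```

View pics/ovs.png

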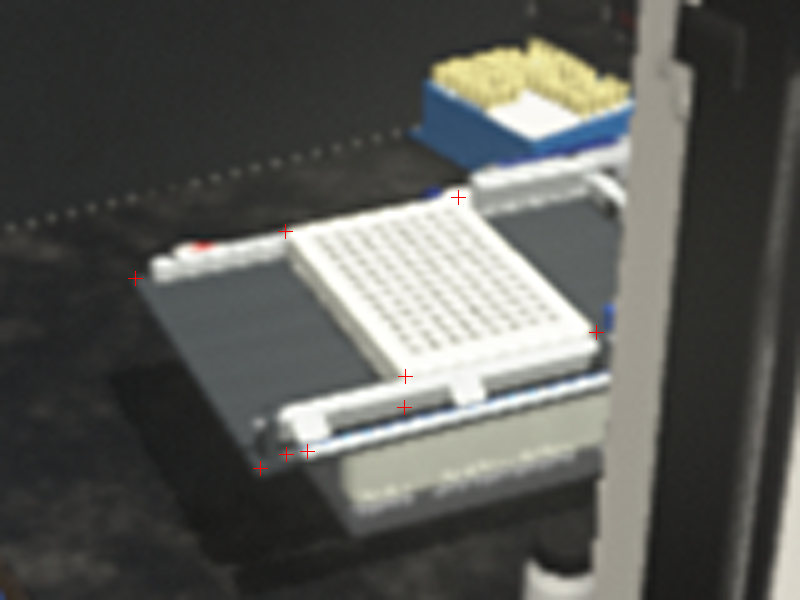

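View pics/ovt.png

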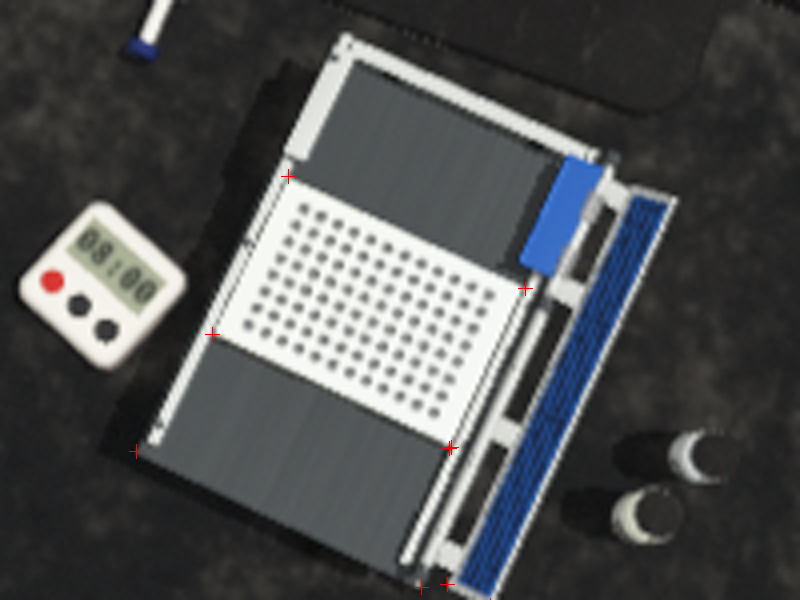

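The overlay fits both cameras to about 2 mm. The TCP is at about shaker (-90, -53) mm. I'll descend onto the bar.

>>> {"api": "carry_out", "payload": {"motion": [0, 0, -3, 0, 0, 0, 7, 0, 0, -2.5, 0, 0, 0, 7, 0, 0, -0.5, 0, 0, 0, 7, 0, 0, -0.5, 0, 0, 0, 7, 0, 0, 0, 0, 0, 0, 7]}}

```text
time_s: 3.45
ee_pos: [0.4672, -0.1467, 0.0873]
orientation: [-0.0, 0.978, -0.211, 0.001]
force: [-0.3, -0.9, -0.1]
width: 0.0701
```

```bash
python3 look.py 2 scene,190,150,120
```

```text
{'time_s': 3.45, 'ee_pos': [0.4672, -0.1467, 0.0873], 'orientation': [-0.0001, 0.9775, -0.2107, 0.0009], 'force': [-0.2748, -0.9015, -0.0947], 'width': 0.0701, 'joint_pos': [0.0167, 0.2324, -0.3061, 0.0003, -1.0306, 1.1293]}
```

View pics/scene2.png

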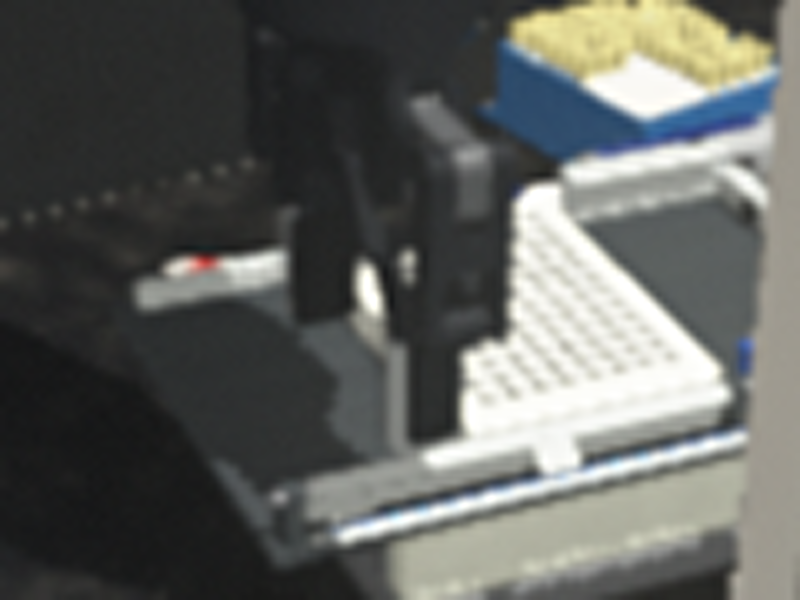

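```bash
python3 - <<'E'
from h import *
from ov import W
c=pickle.load(open("scene2.pkl","rb"))
f=800/120
q=(0.5677,-0.135,-0.426); d=np.array([.4672,-.1467])-q[:2]; cc,s=np.cos(q[2]),np.sin(q[2]); print(cc*d[0]+s*d[1],-s*d[0]+cc*d[1])
X=(cc*d[0]+s*d[1])*1000;Y=(-s*d[0]+cc*d[1])*1000
for off in(0,5,10,15):
    print(off,((proj(c,W([(X-11,Y-35-14,87.3+off),(X+11,Y-35-14,87.3+off),(X-11,Y-35,87.3+off),(X-11,Y+35,87.3+off),(X-11,Y+49,87.3+off),(X+11,Y+49,87.3+off)]))-[190,150]+.5)*f).round().tolist())
E
```

```text
-0.08668309876480829 -0.052184100917142276
0 [[403.0, 500.0], [476.0, 483.0], [383.0, 474.0], [293.0, 354.0], [276.0, 332.0], [343.0, 318.0]]
5 [[403.0, 485.0], [476.0, 468.0], [383.0, 459.0], [292.0, 340.0], [276.0, 318.0], [343.0, 304.0]]
10 [[403.0, 470.0], [476.0, 452.0], [383.0, 444.0], [292.0, 325.0], [275.0, 304.0], [343.0, 290.0]]
15 [[403.0, 454.0], [477.0, 437.0], [383.0, 429.0], [292.0, 311.0], [275.0, 289.0], [343.0, 275.0]]
```

>>> {"api": "carry_out", "payload": {"motion": [0, 0, -0.5, 0, 0, 0, 7, 0, 0, -0.5, 0, 0, 0, 7, 0, 0, -0.5, 0, 0, 0, 7, 0, 0, 0, 0, 0, 0, 7]}}

```text
time_s: 4.0
ee_pos: [0.466, -0.1466, 0.0707]
orientation: [0.0, 0.978, -0.211, -0.001]
force: [1.1, 0.1, -0.6]
width: 0.07
```

>>> {"api": "carry_out", "payload": {"motion": [0, 0, -0.3, 0, 0, 0, 7, 0, 0, -0.3, 0, 0, 0, 7, 0, 0, 0, 0, 0, 0, 7]}}

```text
time_s: 4.38
ee_pos: [0.4669, -0.1464, 0.0655]
orientation: [-0.0, 0.978, -0.211, 0.0]
force: [0.8, 2.0, 3.2]
width: 0.0698
```

```bash
python3 look.py 3 scene,190,150,120
```

```text
{'time_s': 4.375, 'ee_pos': [0.4669, -0.1464, 0.0655], 'orientation': [-0.0002, 0.9775, -0.2107, 0.0004], 'force': [0.7605, 1.9629, 3.1886], 'width': 0.0698, 'joint_pos': [0.017, 0.2561, -0.338, -0.0002, -0.9759, 1.1293]}
```

View pics/scene3.png

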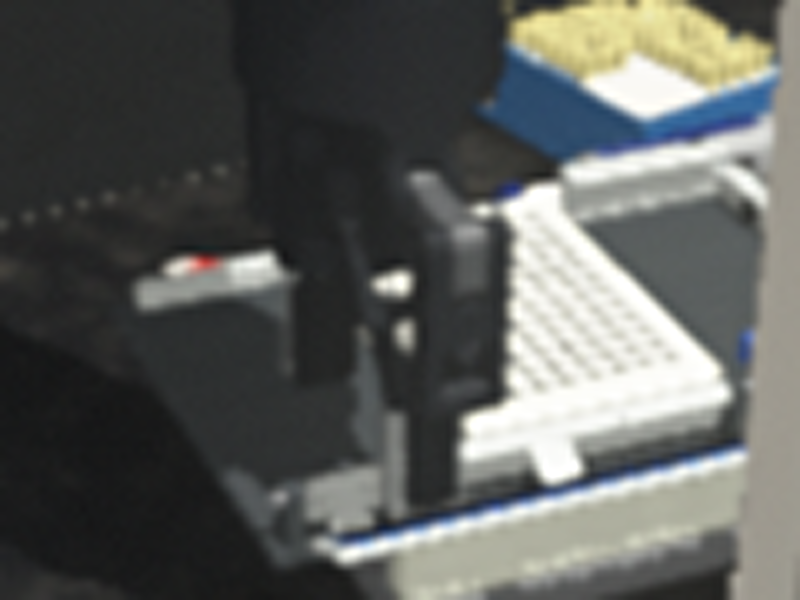

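>>> {"api": "carry_out", "payload": {"motion": [0, 0, -0.3, 0, 0, 0, 7, 0, 0, -0.3, 0, 0, 0, 7, 0, 0, 0, 0, 0, 0, 7]}}

```text
time_s: 4.8
ee_pos: [0.4677, -0.1464, 0.06]
orientation: [-0.0, 0.978, -0.211, 0.001]
force: [1.2, 4.6, 5.9]
width: 0.0698
```

>>> {"api": "carry_out", "payload": {"motion": [0, 0, -0.2, 0, 0, 0, 7, 0, 0, 0, 0, 0, 0, 7]}}

```text
time_s: 5.05
ee_pos: [0.4681, -0.1465, 0.0584]
orientation: [-0.0, 0.978, -0.21, 0.002]
force: [0.3, 3.8, 9.4]
width: 0.0702
```

```bash
python3 look.py 4 scene,190,150,120
```

```text
{'time_s': 5.05, 'ee_pos': [0.4681, -0.1465, 0.0584], 'orientation': [-0.0002, 0.9776, -0.2104, 0.0017], 'force': [0.2658, 3.7658, 9.3752], 'width': 0.0702, 'joint_pos': [0.0172, 0.2646, -0.3476, 0.0005, -0.9551, 1.1292]}
```

View pics/scene4.png

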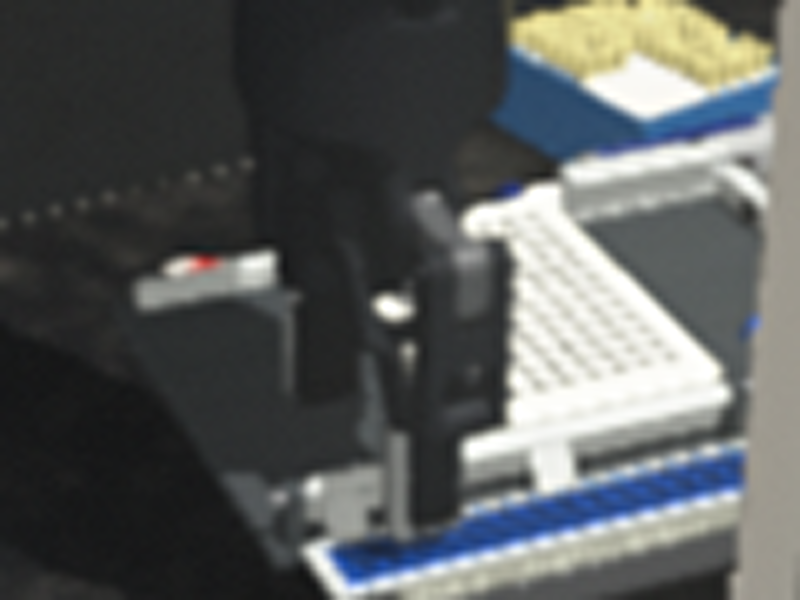

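```bash
python3 - <<'E'
from h import *
from ov import W
c=pickle.load(open("scene4.pkl","rb")); f=800/120
for th in(.62,.55,.5,.4,.3):
    a=.62-th  # remaining slope
    r=lambda y,z:( y*np.cos(a)+z*np.sin(a)*1, -y*np.sin(a)+z*np.cos(a))
    out=[]
    for (y,z) in((-34,-12),(-8,-12)):
        yy,zz=r(y,z); out+= [(-119,-76+yy,78+zz)]
    yy,zz=r(-34,-12); out.append((-40,-76+yy,78+zz))
    print(th,np.round(out,1).tolist(),((proj(c,W(out))-[190,150]+.5)*f).round().tolist())
E
```

```text
0.62 [[-119.0, -110.0, 66.0], [-119.0, -84.0, 66.0], [-40.0, -110.0, 66.0]] [[343.0, 599.0], [308.0, 548.0], [602.0, 534.0]]
0.55 [[-119.0, -110.8, 68.4], [-119.0, -84.8, 66.6], [-40.0, -110.8, 68.4]] [[344.0, 593.0], [309.0, 548.0], [603.0, 528.0]]
0.5 [[-119.0, -111.2, 70.2], [-119.0, -85.4, 67.0], [-40.0, -111.2, 70.2]] [[345.0, 589.0], [310.0, 547.0], [604.0, 524.0]]
0.4 [[-119.0, -111.8, 73.7], [-119.0, -86.4, 68.0], [-40.0, -111.8, 73.7]] [[346.0, 580.0], [312.0, 547.0], [606.0, 515.0]]
0.3 [[-119.0, -112.0, 77.3], [-119.0, -87.4, 69.1], [-40.0, -112.0, 77.3]] [[346.0, 569.0], [313.0, 545.0], [607.0, 505.0]]
```

Bar corner pixels (345,590) and (305,545) match a flap angle of about 0.5–0.6 rad, so it is open. Next I'll push slowly along the shaker's x.

>>> {"api": "carry_out", "payload": {"motion": [0, 0, -0.1, 0, 0, 0, 7, 0.36, -0.163, 0, 0, 0, 0, 7, 0.36, -0.163, 0, 0, 0, 0, 7, 0.36, -0.163, 0, 0, 0, 0, 7, 0.36, -0.163, 0, 0, 0, 0, 7, 0.36, -0.163, 0, 0, 0, 0, 7, 0, 0, 0, 0, 0, 0, 7]}}

```text
time_s: 5.98
ee_pos: [0.484, -0.1557, 0.0578]
orientation: [0.001, 0.978, -0.211, -0.0]
force: [-5.4, 2.2, 16.0]
width: 0.0699
```

```bash
python3 look.py 5 scene,190,150,120
```

```text
{'time_s': 5.975, 'ee_pos': [0.484, -0.1557, 0.0578], 'orientation': [0.001, 0.9776, -0.2105, -0.0002], 'force': [-5.4338, 2.213, 15.9563], 'width': 0.0699, 'joint_pos': [-0.0012, 0.299, -0.3006, 0.0023, -0.972, 1.1465]}
```

View pics/scene5.png

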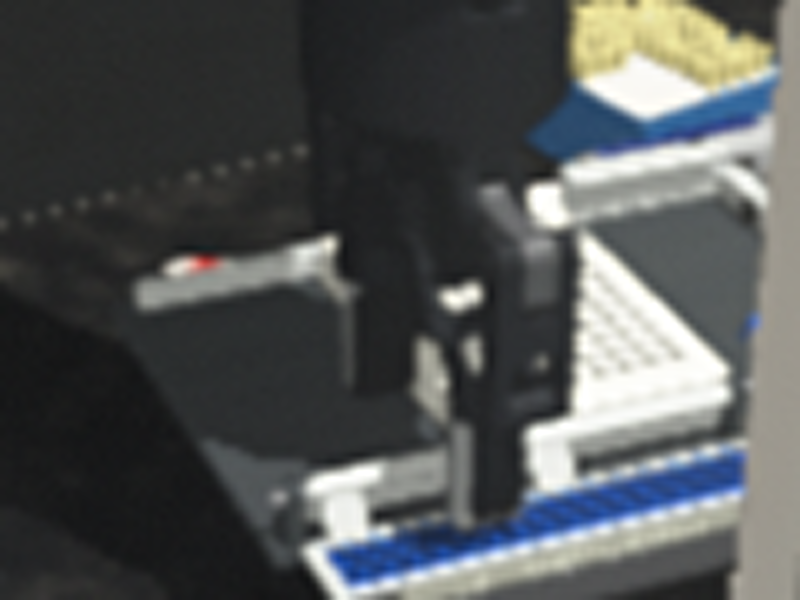

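>>> {"api": "carry_out", "payload": {"motion": [0, 0, 0.1, 0, 0, 0, 7, 0.36, -0.163, 0, 0, 0, 0, 7, 0.36, -0.163, 0, 0, 0, 0, 7, 0.36, -0.163, 0, 0, 0, 0, 7, 0.36, -0.163, 0, 0, 0, 0, 7, 0.36, -0.163, 0, 0, 0, 0, 7, 0.36, -0.163, 0, 0, 0, 0, 7, 0, 0, 0, 0, 0, 0, 7]}}

```text
time_s: 7.02
ee_pos: [0.5053, -0.1654, 0.0581]
orientation: [0.001, 0.978, -0.211, -0.001]
force: [-3.1, 1.4, 10.7]
width: 0.0699
```

```bash
python3 look.py 6 scene,190,150,120 top,180,125,200
```

```text
{'time_s': 7.025, 'ee_pos': [0.5053, -0.1654, 0.0581], 'orientation': [0.0009, 0.9775, -0.2107, -0.0006], 'force': [-3.0958, 1.4077, 10.6557], 'width': 0.0699, 'joint_pos': [-0.0206, 0.3397, -0.239, 0.0018, -0.9935, 1.1658]}
```

View pics/scene6.png

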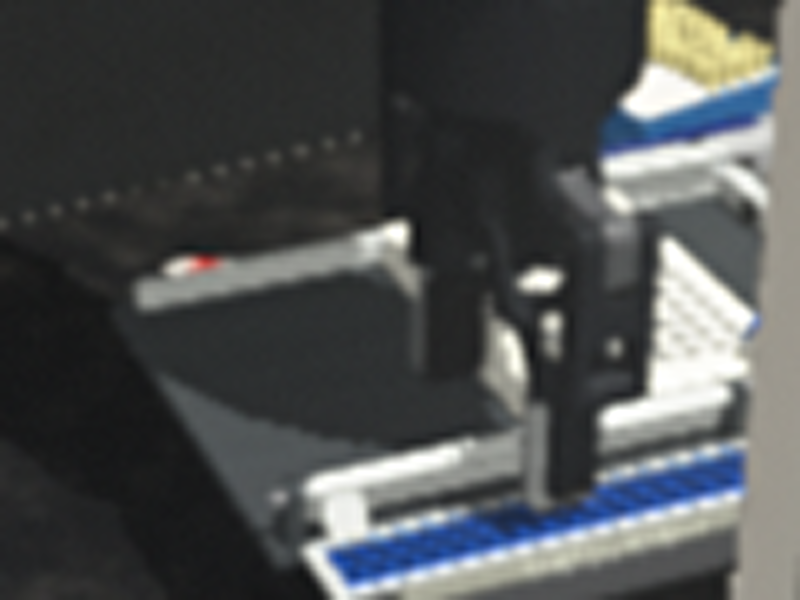

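View pics/top6.png

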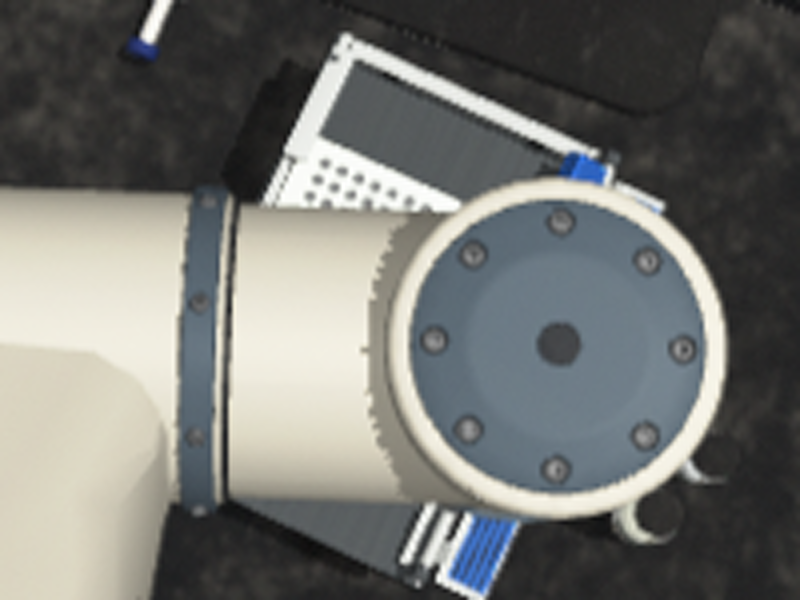

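>>> {"api": "carry_out", "payload": {"motion": [0.36, -0.163, 0, 0, 0, 0, 7, 0.36, -0.163, 0, 0, 0, 0, 7, 0.36, -0.163, 0, 0, 0, 0, 7, 0.36, -0.163, 0, 0, 0, 0, 7, 0.36, -0.163, 0, 0, 0, 0, 7, 0.36, -0.163, 0, 0, 0, 0, 7, 0, 0, 0, 0, 0, 0, 7]}}

```text
time_s: 8.0
ee_pos: [0.527, -0.1752, 0.0581]
orientation: [0.001, 0.978, -0.211, -0.0]
force: [-4.1, 1.2, 10.0]
width: 0.0699
```

```bash
python3 look.py 7 scene,190,150,120 top,180,125,200
```

```text
{'time_s': 8.0, 'ee_pos': [0.527, -0.1752, 0.0581], 'orientation': [0.0009, 0.9776, -0.2107, -0.0005], 'force': [-4.1467, 1.2266, 9.9966], 'width': 0.0699, 'joint_pos': [-0.0381, 0.3803, -0.1762, 0.0018, -1.0155, 1.1834]}
```

View pics/top7.png

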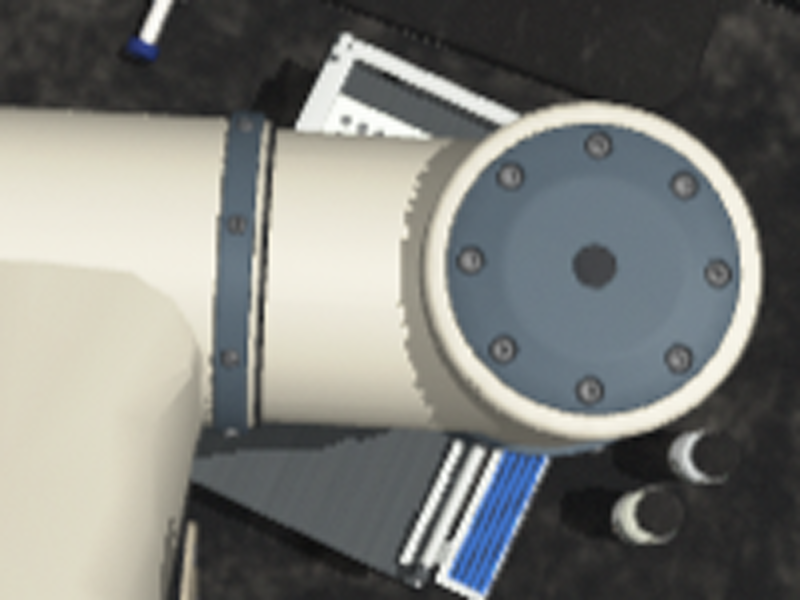

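>>> {"api": "carry_out", "payload": {"motion": [0.36, -0.163, 0, 0, 0, 0, 7, 0.36, -0.163, 0, 0, 0, 0, 7, 0.36, -0.163, 0, 0, 0, 0, 7, 0.18, -0.082, 0, 0, 0, 0, 7, 0.18, -0.082, 0, 0, 0, 0, 7, 0, 0, 0, 0, 0, 0, 7]}}

```text
time_s: 8.85
ee_pos: [0.5412, -0.1816, 0.0581]
orientation: [0.001, 0.978, -0.211, -0.001]
force: [-3.3, 1.2, 10.2]
width: 0.0698
```

>>> {"api": "carry_out", "payload": {"motion": [0.09, -0.041, 0, 0, 0, 0, 7, 0.09, -0.041, 0, 0, 0, 0, 7, 0, 0, 0, 0, 0, 0, 7]}}

```text
time_s: 9.22
ee_pos: [0.5428, -0.1824, 0.0581]
orientation: [0.001, 0.978, -0.211, -0.001]
force: [-4.9, 1.2, 9.3]
width: 0.0702
```

```bash
python3 look.py 8 scene,190,150,120 top,230,125,80
```

```text
{'time_s': 9.225, 'ee_pos': [0.5428, -0.1824, 0.0581], 'orientation': [0.0008, 0.9775, -0.2107, -0.0008], 'force': [-4.8638, 1.2448, 9.3319], 'width': 0.0702, 'joint_pos': [-0.0502, 0.4105, -0.1283, 0.0016, -1.0338, 1.1956]}
```

View pics/top8.png

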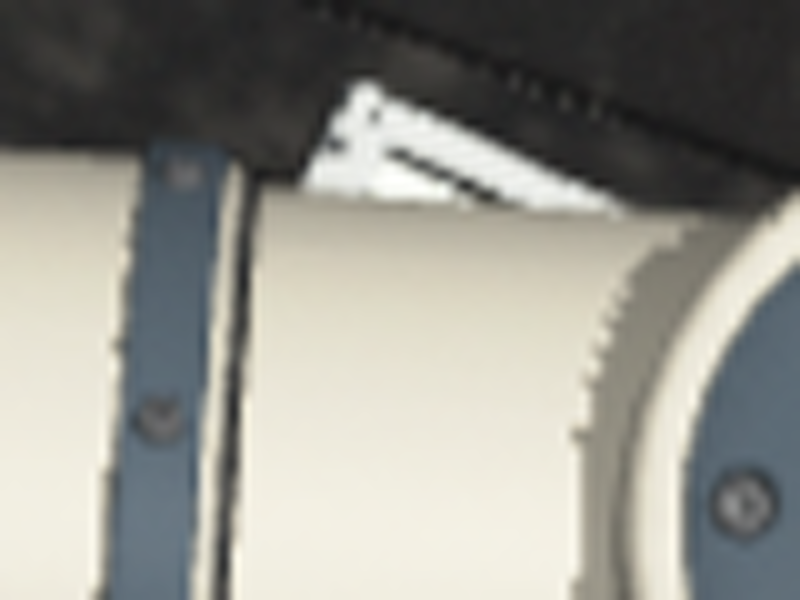

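>>> {"api": "carry_out", "payload": {"motion": [0.09, -0.041, 0, 0, 0, 0, 7, 0.09, -0.041, 0, 0, 0, 0, 7, 0, 0, 0, 0, 0, 0, 7]}}

```text
time_s: 9.7
ee_pos: [0.5446, -0.1832, 0.0581]
orientation: [0.001, 0.978, -0.211, -0.001]
force: [-5.0, 1.9, 10.1]
width: 0.0697
```

>>> {"api": "carry_out", "payload": {"motion": [0.09, -0.041, 0, 0, 0, 0, 7, 0, 0, 0, 0, 0, 0, 7]}}

```text
time_s: 9.95
ee_pos: [0.545, -0.1833, 0.0581]
orientation: [0.001, 0.978, -0.211, -0.001]
force: [-5.9, 2.4, 12.0]
width: 0.0697
```

```bash
python3 look.py 9 top,230,125,80
```

```text
{'time_s': 9.95, 'ee_pos': [0.545, -0.1833, 0.0581], 'orientation': [0.0007, 0.9775, -0.2108, -0.0013], 'force': [-5.909, 2.4449, 12.01], 'width': 0.0697, 'joint_pos': [-0.052, 0.4153, -0.1205, 0.0011, -1.0378, 1.1975]}
```

View pics/top9.png

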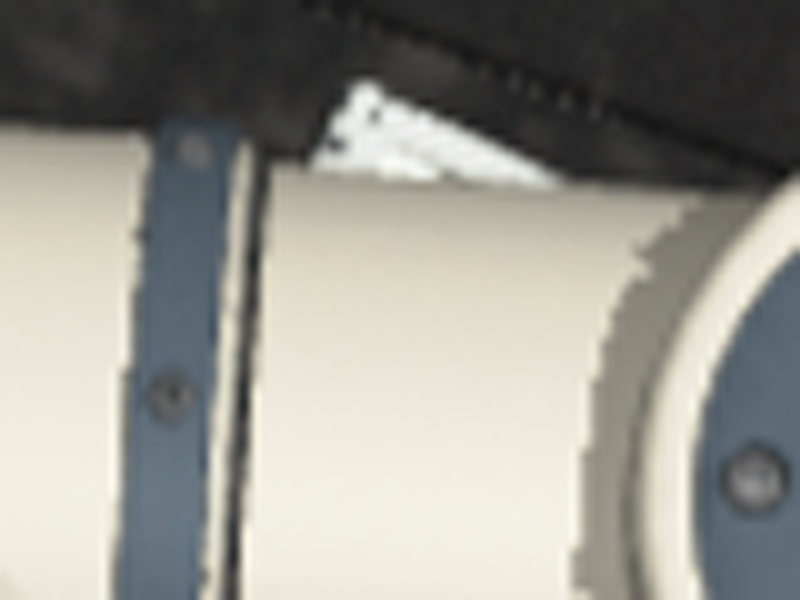

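>>> {"api": "carry_out", "payload": {"motion": [0.09, -0.041, 0, 0, 0, 0, 7, 0, 0, 0, 0, 0, 0, 7]}}

```text
time_s: 10.25
ee_pos: [0.5453, -0.1835, 0.058]
orientation: [0.001, 0.978, -0.211, -0.002]
force: [-7.7, 4.6, 12.7]
width: 0.07
```

>>> {"api": "carry_out", "payload": {"motion": [0, 0, 0, 0, 0, 0, 7]}}

```text
time_s: 10.38
ee_pos: [0.5453, -0.1835, 0.0581]
orientation: [0.001, 0.978, -0.211, -0.002]
force: [-7.9, 4.3, 14.7]
width: 0.07
```

The plate is seated: the tool has stopped moving forward, the force along x has risen to about 9 N, and the gap has closed in the picture. I'll back off the plate with the bar still down, then raise.

>>> {"api": "carry_out", "payload": {"motion": [-0.18, 0.082, 0, 0, 0, 0, 7, -0.18, 0.082, 0, 0, 0, 0, 7, -0.27, 0.123, 0, 0, 0, 0, 7, -0.27, 0.123, 0, 0, 0, 0, 7, 0, 0, 0, 0, 0, 0, 7]}}

```text
time_s: 11.0
ee_pos: [0.5395, -0.1798, 0.0583]
orientation: [0.0, 0.978, -0.21, 0.001]
force: [1.8, -0.3, 6.5]
width: 0.07
```

```bash
python3 look.py 10 top,230,125,80 scene,190,150,120
```

```text
{'time_s': 11.0, 'ee_pos': [0.5395, -0.1798, 0.0583], 'orientation': [0.0005, 0.9776, -0.2104, 0.0014], 'force': [1.843, -0.3022, 6.4882], 'width': 0.07, 'joint_pos': [-0.0459, 0.4008, -0.1432, 0.0016, -1.0241, 1.1919]}
```

View pics/top10.png

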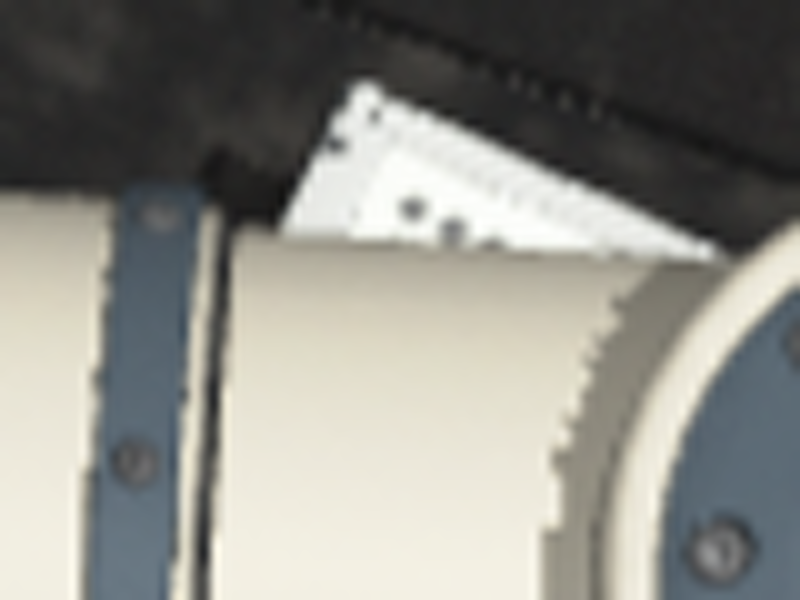

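View pics/scene10.png

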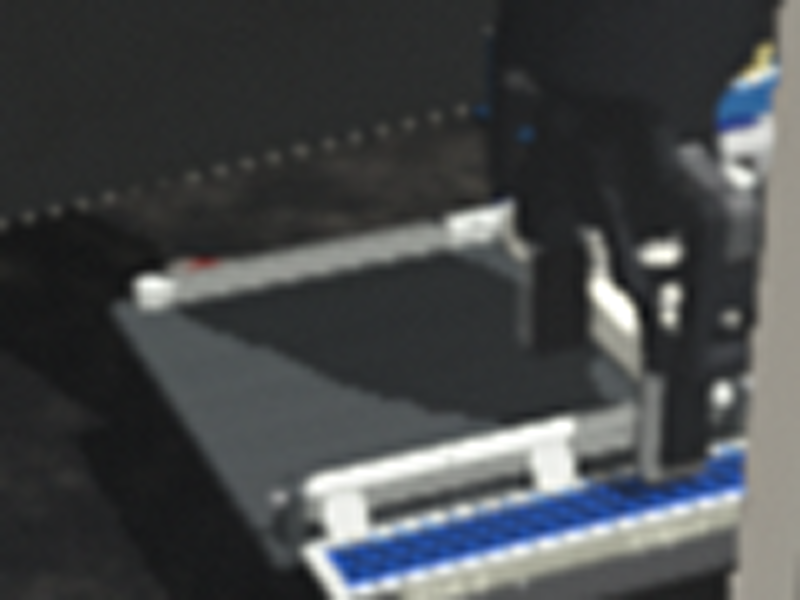

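>>> {"api": "carry_out", "payload": {"motion": [0, 0, 0.2, 0, 0, 0, 7, 0, 0, 0.2, 0, 0, 0, 7, 0, 0, 0.2, 0, 0, 0, 7, 0, 0, 0.2, 0, 0, 0, 7, 0, 0, 0.2, 0, 0, 0, 7, 0, 0, 0.3, 0, 0, 0, 7, 0, 0, 0.3, 0, 0, 0, 7, 0, 0, 0.4, 0, 0, 0, 7, 0, 0, 0.5, 0, 0, 0, 7, 0, 0, 1, 0, 0, 0, 7, 0, 0, 2, 0, 0, 0, 7, 0, 0, 3, 0, 0, 0, 7, 0, 0, 3, 0, 0, 0, 7, -3.5, 1.5, 2, 0, 0, 0, 7, -3.5, 1.5, 0, 0, 0, 0, 7, -4, 1.5, 0, 0, 0, 0, 7, -4, 2, 0, 0, 0, 0, 7, -4, 4, 0, 0, 0, 0, 7, -2, 4, 0, 0, 0, 0, 7, 0, 0, 0, 0, 0, 0, 7]}}

```text
time_s: 13.6
ee_pos: [0.3277, -0.0325, 0.1933]
orientation: [-0.001, 0.978, -0.208, 0.001]
force: [0.3, -0.2, -0.2]
width: 0.0701
```

```bash
python3 look.py 11 top,180,125,200 scene,190,150,120
```

```text
{'time_s': 13.6, 'ee_pos': [0.3277, -0.0325, 0.1933], 'orientation': [-0.001, 0.9781, -0.2083, 0.0012], 'force': [0.3016, -0.235, -0.2271], 'width': 0.0701, 'joint_pos': [0.3889, -0.1878, -0.451, -0.0003, -1.3045, 0.7623]}
```

View pics/top11.png

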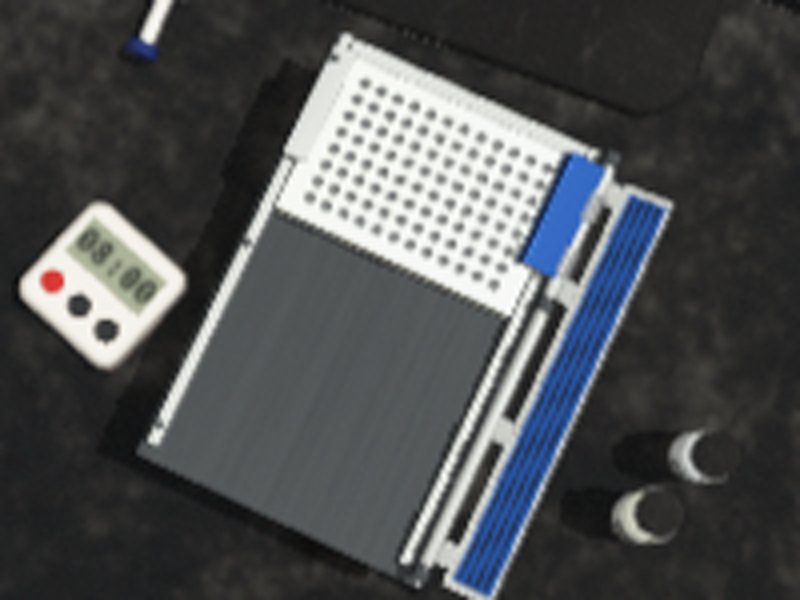

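View pics/scene11.png

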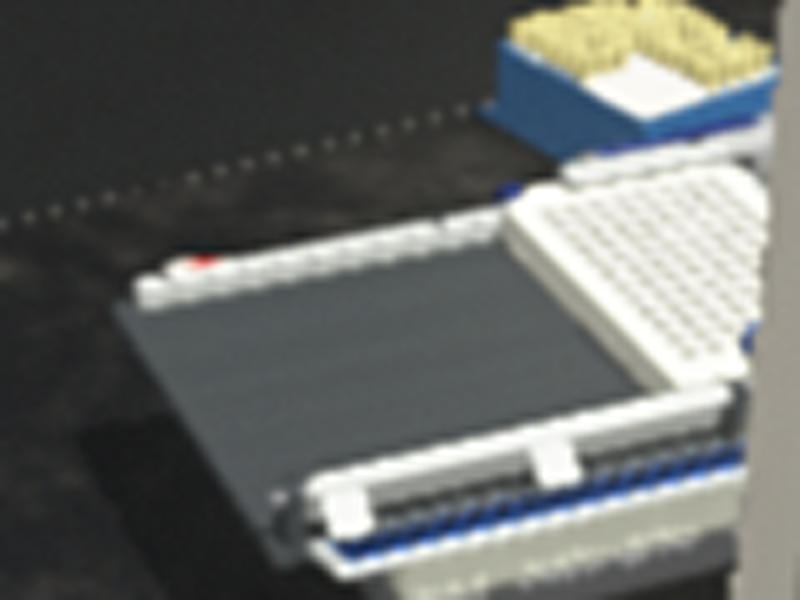

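The plate lies against the stop with the blue flap on its rim, and the bar is at half height. The vials and timer are where they were. One close check for squareness before I hand in.

```bash
python3 - <<'E'
from h import *
from ov import W,ov
P=W([(11.25,63.9,76.4),(11.25,-63.9,76.4)])
ov("top11",0,P,"pics/ov11.png",245,130,100)
a=pickle.load(open("top0.pkl","rb"))["image"];b=pickle.load(open("top11.pkl","rb"))["image"]
d=np.abs(a.astype(int)-b).max(2)
print("timer diff",d[172:220,182:228].max(),"vials",d[228:264,330:368].max())
E
```

```text
timer diff 5 vials 27
```

View pics/ov11.png

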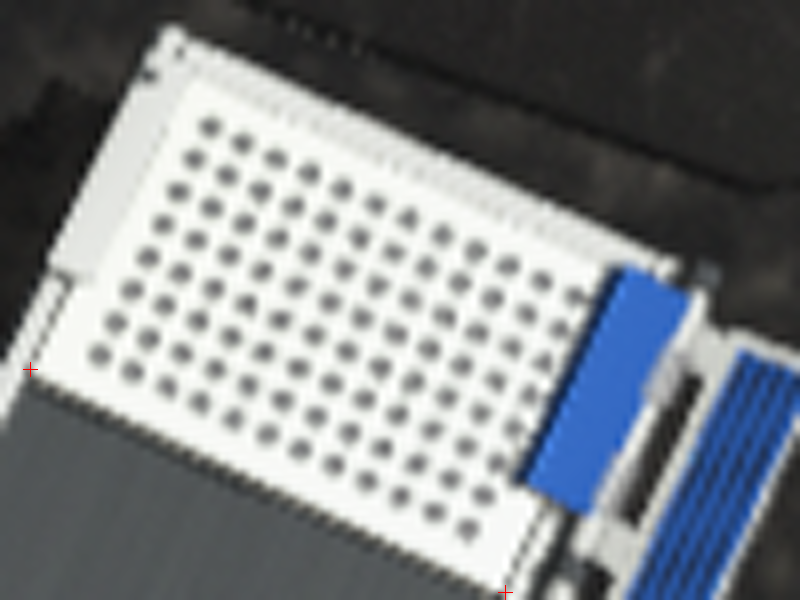

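```bash
python3 -c "
from workcell import job_done
print(job_done())"
```

```text
the job is handed in; nothing more can be done
None
```

The plate is loaded: it sits home against the end stop with the flap closed on its rim, and I handed the job in at about 13.6 s.

- **What I did:** I pressed the release bar down with one fingertip until it met its stop, at 10–16 N. With the other fingertip I pushed the plate along the deck until the tool stopped moving, with about 9 N along the push. I then backed off the plate with the bar still down, let the bar rise slowly and drew the arm clear.
- **Plate:** The last pictures show no gap at the end stop. The near edge matches the predicted home line to within about 1–2 mm, and the plate is square and flat.
- **Flap:** It rests on the rim, with the bar at half height as expected.
- **Vials and timer:** They look unmoved. The pixel difference from the first picture is at most 5 around the timer. It is 27 around the vials, which I took to be shading or the bar's edge, since they appear in the same place.
- **Robot:** It touches nothing, and the force reading is about 0.
- **Disagreement:** In the top camera the shaker fit left residuals of mostly 1–2 pixels (about 2–4 mm), a bit over 1 % in scale. I relied on contact forces and the close-up pictures for the final seating.

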